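Slide a rejected bearing block through the flap of the reject box

ROBOT

A 7-joint arm with a two-finger parallel gripper is mounted at the origin on the work surface. World frame = base frame: x ahead of the robot, y to its left, z up, the work surface at z = 0. Lengths are in m, angles in rad, forces in N, time in s.
With the tool pointing down it reaches from about 0.4 to 0.875 m from the base axis. Payload 19.3 kg.
Tool frame: the origin (TCP) lies midway between the tips of the shut fingers; the grasp point (between the pads) lies 19 mm behind it (tcp_to_grasp is the z of the grasp point in the tool frame, in m); z points along the fingers, y is the line along which they close (so a half turn about z gives the same grasp; the last joint's range is limited). The gripper opens to 85 mm and grips with 20 to 120 N. Pads are 22 mm wide; open, the fingers measure 114 mm over their backs; the gripper's body (76 mm by 85 mm) begins 54 mm behind the grasp point. The pads swing forward as they close: fully open they stand 13 mm farther back than shut.
Start: joints at [1.126, 0.521, -0.036, 1.599, 0.021, 1.021, -0.113], TCP at [0.229, -0.582, 0.231] pointing down, gripper open.
Joint ranges: [-2.91, 2.91], [-0.3, 2.13], [-1.5, 1.42], [0.17, 2.43], [-1.26, 4.41], [0.16, 1.93], [-2.52, 2.52]. Speed limits (rad/s): [1.89, 1.89, 2.39, 2.39, 3.01, 3.01, 3.01].

INTERFACE

Orientations are given as [roll, pitch, yaw] about the fixed x, y, z axes, in that order (R = Rz(yaw) Ry(pitch) Rx(roll)).
In Python, from workcell import * gives the robot as it stands.
- The arm moves only by the tool send_rows, never from a script. Its argument "increments" is a list of rows, each a list of 3 entries, a list of its own where there are three numbers: the shift along the tool's x, y, z in mm, then the turn, a rotation vector about the tool's x, y, z in degrees, then the gripper's target within -1 to 1 (fully open at 1, half-way at 0, shut at -1). In form: [[[x, y, z], [wx, wy, wz], grip], ...]. A call has 1 to 10 rows; each row is the pose to reach, as a shift and turn from the pose commanded when the call began, along the tool's axes at that moment; what a row does not reach only later rows make up. A row lasts 1/10 s, in which the tool goes at most 50 mm and 8.59 degrees, less where a joint would pass 70% of its speed; a pose out of reach is approached as far as the arm can. A call with a gripper value outside its range is refused whole. The fingers move at their own pace and stop on an object; "newtons" is the grip in N (left out, the last holds). Time passes only in rows, so rows that repeat a pose let the fingers close. It gives the time, the measured TCP pose, the force, the opening and the grip force at its end, in the units of the state.
- observe(): the state, without advancing time (a new reading comes with each control period).
- grab_frame(name): name is "scene" or "top"; returns the picture (400x640x3 uint8, blue, green, red); there is no depth.
- camera_params(name): a dict with "fovy" (degrees; the focal length in pixels is half the picture's height over the tangent of half this angle, whatever the lens; pixels are square), "cx", "cy" (the principal point, pixels), "distortion" ([k1, k2, p1, p2, k3] as OpenCV has them; the pictures are not rectified), "extrinsics" (4x4, takes a point from world to camera coordinates). Camera axes: x right, y down, z forward; pixel columns grow to the right and rows downward; lengths in m; the calibration is good to about 2 mm. A picture is of the moment at which its call begins. camera_params takes no time and is no camera call.
- job_done(): hands the job in; it is judged then, once.
The state is a dict: "clock": time; "qpos": joint angles; "qd": joint speeds; "joint_efforts": joint torques, N m; "position": TCP position; "tool_rot": TCP orientation; "force": force on the tool from outside, world axes, zero at the start; "moment": the same for the moment, N m; "grip_width": finger opening in m; "finger_force": force on a finger pad.
Only numpy, scipy, OpenCV 4.12 (cv2) and the standard library are available. Lean on these libraries where they do the work, as an engineer would, in place of code of your own. Each camera call takes 0.05 s, during which the arm holds its last target. There are 200 camera calls.

TASK

The bearing block with the bore, on the shelf of the reject box, has failed its check. Without picking it up, slide it along the shelf with your fingertips to the mouth, push it in through the hanging flap until it drops down the chute into the box, then draw your fingers back out and let the flap swing shut by itself. Slide it, do not flick it, do not force the flap, and leave the round bush and everything else where it is.

Things in the scene. Friction and masses are not known exactly. Their poses are not given: they have to be found in the camera images.
- reject_box: Fixed blue sheet-steel drop box, 212 wide, 262 deep, 240 high, locked bar-grille lid; the mouth in its front is the only way in. Origin: on the bench straight below the middle of the mouth, in the front wall's plane; x points level in through the mouth, y left seen along x, z up (axes used below). Box body from x = 0 to 262, y = -106 to 106 mm; floor inside at z = 6 mm.
- shelf_middle (a point): Middle of the steel infeed shelf's top, 83 mm in front of the mouth, 65 mm above the bench. The shelf is flat and level, from box x = -166 mm (outer edge) to the front wall, 290 mm wide (box y = -145 to 145), without rims.
- sill (a point): Middle of the mouth's lower edge, level with the shelf top (box x = 0, z = 65 mm). The mouth is 140 mm wide (box y = -70 to 70) and 142 mm high, in a front wall 4 mm thick.
- chute_edge (a point): Middle of the inner edge where the shelf plate, level up to here inside the box, ends 55 mm behind the mouth and a steep chute (53 degrees) falls to the box floor. The block tips down the chute once its centre has passed this edge, and comes to rest at the chute's foot, leaning on it, its centre about 45 mm above the bench.
- flap (a joint): Gravity flap in the mouth: steel plate 150 wide, 3 thick, about 0.25 kg, hung just inside the front wall on a rod along y at box x = 7, z = 207 mm. 0 = hanging shut; grows (rad) as the lower edge swings into the box, to 1.3. It cannot swing outwards and falls shut by itself in about a second. Pushed at its lower edge by 1 to 2 N, as by the block's nose, it opens.
- flap_edge (a point): Middle of the flap's lower edge, 137 mm below the rod; 5 mm above the shelf level when shut.
- block_centre (a point): Centre (half-way up) of the loose plain aluminium bearing block, 70 long (its x), 50 wide (its y), 25 high, with a vertical 28 mm bore in the middle and an 8 mm hole near each end; 0.18 to 0.35 kg. It starts flat on the shelf, to the left or right of the mouth, its long side along the box's x within 0.35 rad. A push of a few newtons slides it.
- bush: Bystander: round steel flanged bush, 46 mm across and 22 mm high, standing on the shelf on the side of the mouth where the block is not. Origin: centre of its underside.
- gauge: Bystander: steel double-ended plug gauge, 118 long, 26 across, lying on the bench. Origin: on its underside, in the middle of the grip.
- tape_roll: Bystander: roll of black tape 100 across, 40 high, lying on the bench. Origin: centre of its underside.
- wrench: Bystander: steel wrench 190 long, lying on the bench.
- screwdriver: Bystander: screwdriver with a black handle, lying on the bench.
- oil_can: Bystander: plain steel can 60 across, 120 high, standing on the bench. Origin: centre of its underside.
- hammer: Bystander: hammer 260 long, lying on the bench.
Not all that is in view belongs to the job. What is shaped like the part that bears block_centre but brown, pink or turquoise is not meant.

How it is judged:
By the outcome, as a careful person would: the job done as asked, in the order asked, and still so for the second after the job is handed in, with the robot touching nothing.
It also fails if it takes over 58 s, if anything falls off the work surface, if the arm or the gripper's body presses on something with over 40 N, if the wrist force passes 120 N, or if a joint passes its speed limit or range.

## Working session

There is one attempt and no reset: what is moved stays moved. The work goes in short steps, Python scripts to look and compute and a tool call to move; the robot and the scene stay as the last step left them, time stands still between calls to the robot, and variables do not carry over. Pictures are saved under pics/ and viewed, at most 13 in all, crops included, and the job is handed in when it is done.

Besides the shell and the picture viewer there is one more tool, called as a command line: name --argument value ..., lists and objects as JSON in quotes. send_rows: Moves the arm, as the interface text tells. Its arguments: {"type":"object","properties":{"increments":{"type":"array"},"newtons":{"type":"number"}},"required":["increments"]}

```bash
mkdir -p pics
python3 - <<'E'
from workcell import *
import cv2
for n in("scene","top"):
    cv2.imwrite(f"pics/{n}0.png",grab_frame(n)); p=camera_params(n); print(n,p)
s=observe(); print(s)
E
```

```text
scene {'fovy': 46.74149678669108, 'cx': 318.94936562125207, 'cy': 204.279539668953, 'distortion': array([-0.00843894,  0.        ,  0.        ,  0.        ,  0.        ]), 'extrinsics': array([[-0.85873552,  0.51223163,  0.01385861,  0.4498617 ],
       [ 0.40054779,  0.68787863, -0.605297  , -0.1302773 ],
       [-0.31958531, -0.514239  , -0.79587906,  1.79289934],
       [ 0.        ,  0.        ,  0.        ,  1.        ]])}
top {'fovy': 42.27551282743149, 'cx': 330.12589727304385, 'cy': 200.39059291791952, 'distortion': array([-0.09247643,  0.        ,  0.        ,  0.        ,  0.        ]), 'extrinsics': array([[-0.01772804, -0.99975582,  0.0131916 , -0.01109673],
       [-0.9980928 ,  0.01691519, -0.05936865,  0.53929743],
       [ 0.05913102, -0.01421893, -0.99814896,  1.65352406],
       [ 0.        ,  0.        ,  0.        ,  1.        ]])}
{'clock': 0.1, 'qpos': array([ 1.12578543,  0.52196431, -0.03630739,  1.59997879,  0.02119761,
        1.02108935, -0.11281056]), 'qd': array([ 0.00030535, -0.00042618,  0.00131657, -0.00228208, -0.0005931 ,
       -0.00094974,  0.00028771]), 'joint_efforts': array([ 4.84757067e-03, -9.28485346e+01,  1.98464759e+00, -3.70532262e+01,
        1.81515457e-02,  5.48564305e-03, -4.87542525e-05]), 'position': array([ 0.2286514 , -0.58133289,  0.23076739]), 'tool_rot': array([-3.14054093e+00,  8.22958219e-05,  3.74771276e-01]), 'force': array([-0.56074604,  0.04398054, -0.65871856]), 'moment': array([-0.04235886,  0.02082385, -0.01733813]), 'finger_force': 0.0, 'grip_width': 0.0853396566426299}
```

View pics/scene0.png

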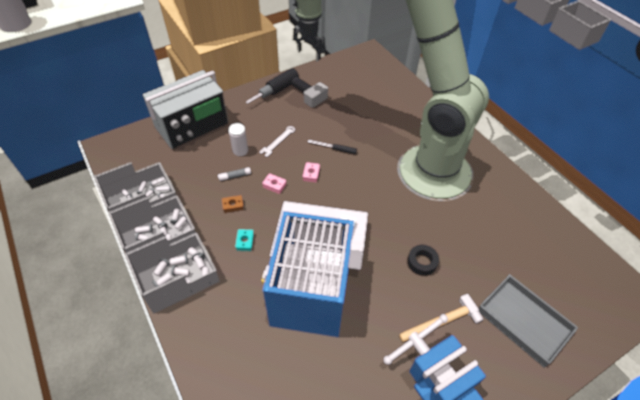

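View pics/top0.png

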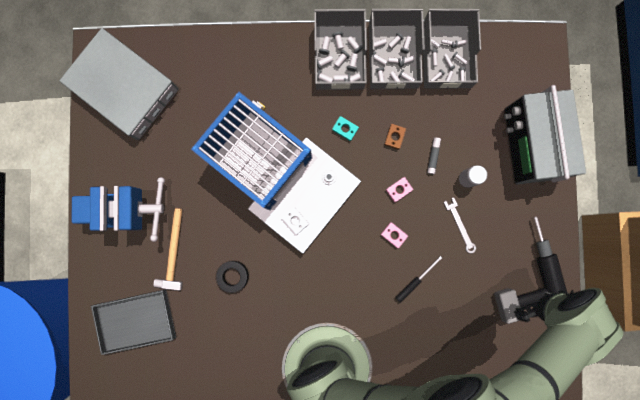

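The top view shows the box at about (250,150) with the shelf at (310,195). The block is at (294,222), on the left looking in, and the bush is at (328,178). In the scene view the shelf is at (340,230), partly hidden by the box. I'll zoom in on both.

Run:
```python
import cv2,numpy as np
a=cv2.imread("pics/top0.png")[80:260,190:370]; b=cv2.imread("pics/scene0.png")[190:340,250:380]
def st(c,l): 
    c=cv2.resize(c,(400*c.shape[1]//c.shape[0]*3//2,600),interpolation=cv2.INTER_CUBIC).astype(float)
    return np.clip((c-l)*255/(255-l),0,255).astype(np.uint8)
A=cv2.resize(a,(600,600),interpolation=cv2.INTER_CUBIC)
cv2.imwrite("pics/topc.png",A)
cv2.imwrite("pics/scc.png",cv2.resize(b,(520,600),interpolation=cv2.INTER_CUBIC))
```

```text
(no output)
```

View pics/topc.png

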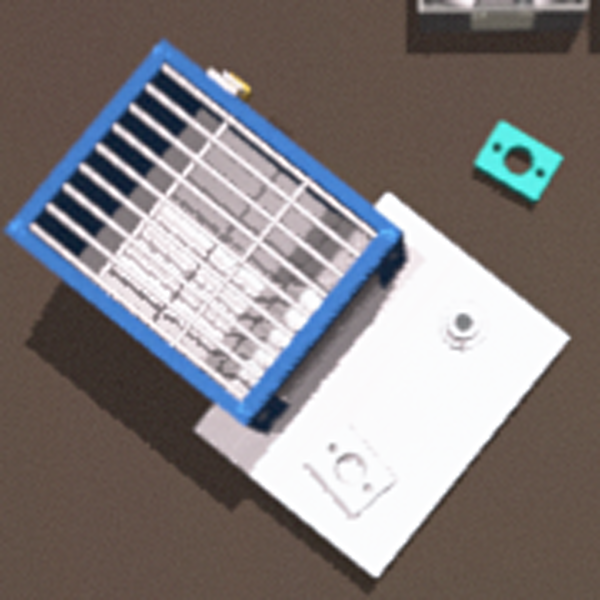

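View pics/scc.png

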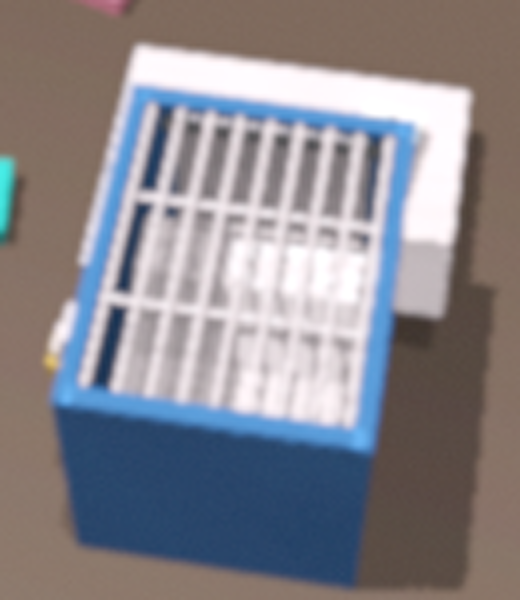

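The top crop shows the block's bore at crop (352,470), its end holes at (332,447) and (369,487), and the bush at (463,325). The shelf corners are at (378,578), (570,338), (388,192) and (195,430). In the scene crop, the outer shelf corners are at (470,90) and (137,45), and the block is hidden behind the box.

```bash
cat > h.py <<'E'
from workcell import *
import cv2,numpy as np
def cam(n):
    p=camera_params(n); f=200/np.tan(np.radians(p["fovy"]/2))
    return np.array([[f,0,p["cx"]],[0,f,p["cy"]],[0,0,1]]),p["distortion"],np.array(p["extrinsics"])
def ray(n,px):
    K,d,E=cam(n); u=cv2.undistortPoints(np.array(px,float).reshape(-1,1,2),K,d).reshape(-1,2)
    return -E[:3,:3].T@E[:3,3], np.c_[u,np.ones(len(u))]@E[:3,:3]
def plane(n,px,z):
    c,r=ray(n,px); return c+r*((z-c[2])/r[:,2])[:,None]
def tri(p1,p2):
    c1,r1=ray("top",[p1]);c2,r2=ray("scene",[p2])
    s=np.linalg.lstsq(np.c_[r1[0],-r2[0]],c2-c1,rcond=None)[0]
    a,b=c1+s[0]*r1[0],c2+s[1]*r2[0]; return (a+b)/2,np.linalg.norm(a-b)
E
python3 - <<'E'
from h import *
np.set_printoptions(precision=4,suppress=True)
T=lambda *a:[(190+x*.3-.35,80+y*.3-.35) for x,y in a]
S=lambda *a:[(250+x*.25-.4,190+y*.25-.4) for x,y in a]
t=T((378,578),(570,338)); s=S((470,90),(137,45))
for i in 0,1: print("tri",tri(t[i],s[i]))
c=plane("top",T((378,578),(570,338),(388,192),(195,430)),.065); print("shelf",c)
print([np.linalg.norm(c[i]-c[(i+1)%4]) for i in range(4)])
b=plane("top",T((165,42),(10,230),(245,415),(400,238)),.24); print("box",b)
print([np.linalg.norm(b[i]-b[(i+1)%4]) for i in range(4)])
yv=(c[0]-c[1]+c[3]-c[2])[:2]; yv2=(b[2]-b[3]+b[1]-b[0])[:2]; xv=(c[3]-c[0]+c[2]-c[1])[:2]; xv2=(b[1]-b[2]+b[0]-b[3])[:2]
A=lambda v:np.arctan2(v[1],v[0])
print("yaws",A(yv)-np.pi/2,A(yv2)-np.pi/2,A(xv),A(xv2))
k=plane("top",T((332,447),(352,470),(369,487),(463,325)),.09); print("block",k,A(k[0]-k[2]))
k=plane("top",T((310,466),(355,515),(395,482),(352,428)),.09);print("corners",k,k.mean(0))
E
```

```text
tri (array([0.3731, 0.0676, 0.0642]), np.float64(0.000324317098637556))
tri (array([ 0.5961, -0.1173,  0.0655]), np.float64(0.0018656796731044366))
shelf [[ 0.3732  0.0675  0.065 ]
 [ 0.5954 -0.1168  0.065 ]
 [ 0.7372  0.0528  0.065 ]
 [ 0.5146  0.2373  0.065 ]]
[np.float64(0.28866832468808845), np.float64(0.22101585814072852), np.float64(0.28918403927362385), np.float64(0.2209513207912079)]
box [[0.838  0.2359 0.24  ]
 [0.6786 0.3681 0.24  ]
 [0.5184 0.1699 0.24  ]
 [0.6657 0.0378 0.24  ]]
[np.float64(0.20714431399581962), np.float64(0.2548131510601583), np.float64(0.19782024306397944), np.float64(0.2625461156731911)]
yaws 0.8784137734878197 0.8594436565304759 0.8754663726970509 0.872535790700794
block [[ 0.4956  0.1072  0.09  ]
 [ 0.474   0.089   0.09  ]
 [ 0.4581  0.0735  0.09  ]
 [ 0.6067 -0.0158  0.09  ]] 0.731128516091396
corners [[0.4784 0.1277 0.09  ]
 [0.4325 0.0868 0.09  ]
 [0.4623 0.0495 0.09  ]
 [0.5128 0.0885 0.09  ]] [0.4715 0.0881 0.09  ]
```

The measurements agree: the shelf is 289 wide at z≈0.065, and the box origin is (0.5906, 0.1028) with yaw 0.876. The block is at about box (-85, 80) with relative yaw -0.15. Plan: slide it sideways with shut fingers pointing down, then push it in along box x with the tool tilted.

```bash
cat >> h.py <<'E'
from scipy.spatial.transform import Rotation as Ro
O=np.array([.5906,.1028,0]); BY=.876; B=Ro.from_euler('z',BY)
def box(p): return (B.inv().apply(np.array(p)-O)*1000).round(1)
def toolR(tilt,dyaw=0): return Ro.from_euler('z',BY+dyaw)*Ro.from_euler('x',np.pi)*Ro.from_euler('y',tilt,degrees=True)
def go(*targets):
    "targets: (box xyz mm, tilt deg) -> shift mm, rotvec deg in the tool's axes now"
    s=observe(); R=Ro.from_euler('xyz',s["tool_rot"]); p=s["position"]
    print("t",s["clock"],"box",box(p),"F",s["force"].round(1),"w",round(s["grip_width"],3),"q",s["qpos"].round(2))
    for b,t in targets:
        w=O+B.apply(np.array(b)/1000); print(w.round(3),R.inv().apply(w-p).__mul__(1000).round(0),(R.inv()*toolR(t)).as_rotvec(degrees=True).round(1))
E
python3 - <<'E'
from h import *
print(box([.229,-.582,.231]),toolR(45).apply([0,0,1]))
R=lambda w:tuple(box(w))
go((R([.38,-.25,.27]),0),((-85,138,260),0),((-85,138,110),0),((-85,138,73),0))
E
```

```text
[-757.6 -160.7  231. ] [ 0.45271026  0.5431882  -0.70710678]
t 0.1 box [-757.3 -160.   230.8] F [-0.6  0.  -0.7] w 0.085 q [ 1.13  0.52 -0.04  1.6   0.02  1.02 -0.11]
[ 0.38 -0.25  0.27] [ 262. -253.  -39.] [ -0.1  -0.  -28.7]
[0.43  0.126 0.26 ] [ 446. -584.  -29.] [ -0.1  -0.  -28.7]
[0.43  0.126 0.11 ] [ 446. -584.  121.] [ -0.1  -0.  -28.7]
[0.43  0.126 0.073] [ 446. -584.  158.] [ -0.1  -0.  -28.7]
```

send_rows --increments '[[[35, -30, -15], [0, 0, -5], -1], [[75, -70, -30], [0, 0, -10], -1], [[115, -110, -39], [0, 0, -15], -1], [[155, -150, -39], [0, 0, -20], -1], [[190, -185, -39], [0, 0, -25], -1], [[225, -220, -39], [0, 0, -28.7], -1], [[262, -253, -39], [0, 0, -28.7], -1], [[290, -290, -38], [0, 0, -28.7], -1], [[315, -330, -36], [0, 0, -28.7], -1], [[335, -370, -34], [0, 0, -28.7], -1]]'

```text
clock: 1.1
position: [0.4043, -0.1212, 0.2656]
tool_rot: [3.141, -0.0, 0.876]
force: [1.9, -0.2, -0.2]
grip_width: 0.0001
finger_force: 0.0
```

send_rows --increments '[[[0, 0, 0], [0, 0, 0], -1], [[0, 0, 0], [0, 0, 0], -1]]'

```text
clock: 1.3
position: [0.4041, -0.1226, 0.2657]
tool_rot: [-3.142, 0.0, 0.878]
force: [0.8, -0.3, -0.6]
grip_width: 0.0001
finger_force: 0.0
```

Run:
```python
from h import *
go(((-85,138,260),0),((-85,138,110),0),((-85,138,73),0))
```

```text
t 1.3 box [-292.5   -1.   265.7] F [ 0.8 -0.3 -0.6] w 0.0 q [ 0.51  0.17 -0.4   2.04  0.08  0.95 -0.63]
[0.43  0.126 0.26 ] [ 208. -139.    6.] [-0.   0.   0.1]
[0.43  0.126 0.11 ] [ 208. -139.  156.] [-0.   0.   0.1]
[0.43  0.126 0.073] [ 208. -139.  193.] [-0.   0.   0.1]
```

send_rows --increments '[[[30, -20, 1], [0, 0, 0], -1], [[65, -45, 2], [0, 0, 0], -1], [[100, -70, 3], [0, 0, 0], -1], [[135, -95, 4], [0, 0, 0], -1], [[170, -117, 5], [0, 0, 0], -1], [[195, -132, 15], [0, 0, 0], -1], [[208, -139, 45], [0, 0, 0], -1], [[208, -139, 85], [0, 0, 0], -1], [[208, -139, 115], [0, 0, 0], -1], [[208, -139, 135], [0, 0, 0], -1]]'

```text
clock: 2.3
position: [0.4302, 0.124, 0.1285]
tool_rot: [-3.14, 0.002, 0.874]
force: [0.3, 0.1, -0.4]
grip_width: -0.0001
finger_force: 0.0
```

send_rows --increments '[[[0, 0, 0], [0, 0, 0], -1], [[0, 0, 0], [0, 0, 0], -1]]'

```text
clock: 2.5
position: [0.4309, 0.1249, 0.131]
tool_rot: [-3.141, 0.0, 0.875]
force: [0.3, -0.0, 0.0]
grip_width: -0.0001
finger_force: 0.0
```

Run:
```python
from h import *
go(((-85,138,73),0),((-85,100,73),0))
im=grab_frame("top"); cv2.imwrite("pics/t1.png",cv2.resize(im[110:270,220:400],(675,600),interpolation=cv2.INTER_CUBIC))
```

```text
t 2.5 box [-85.3 136.8 131. ] F [ 0.3 -0.   0. ] w -0.0 q [-0.01  0.44 -0.51  2.12  0.34  0.66 -1.45]
[0.43  0.126 0.073] [ 0. -1. 58.] [-0.   0.  -0.1]
[0.459 0.102 0.073] [ 0. 37. 58.] [-0.   0.  -0.1]
```

View pics/t1.png

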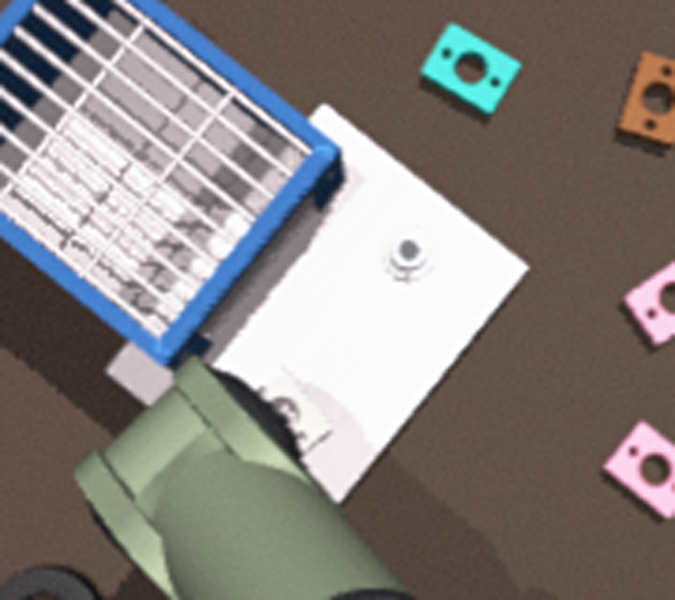

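The picture shows the block still in place, at about crop (290,412), with the gripper beside it on its left. The bush at (408,250) is untouched. Next I lower the fingers to the shelf.

send_rows --increments '[[[0, 0, 20], [0, 0, 0], -1], [[0, 0, 38], [0, 0, 0], -1], [[0, 0, 50], [0, 0, 0], -1], [[0, 0, 57], [0, 0, 0], -1], [[0, 0, 57], [0, 0, 0], -1], [[0, 4, 57], [0, 0, 0], -1], [[0, 8, 57], [0, 0, 0], -1], [[0, 12, 57], [0, 0, 0], -1], [[0, 16, 57], [0, 0, 0], -1], [[0, 20, 57], [0, 0, 0], -1]]'

```text
clock: 3.55
position: [0.4461, 0.1125, 0.0738]
tool_rot: [-3.142, -0.0, 0.875]
force: [-2.3, 2.3, 1.5]
grip_width: -0.0
finger_force: 1.4
```

send_rows --increments '[[[0, 4, 0], [0, 0, 0], -1], [[0, 8, 0], [0, 0, 0], -1], [[0, 12, 0], [0, 0, 0], -1], [[0, 16, 0], [0, 0, 0], -1], [[0, 20, 0], [0, 0, 0], -1], [[0, 24, 0], [0, 0, 0], -1], [[0, 28, 0], [0, 0, 0], -1], [[0, 32, 0], [0, 0, 0], -1], [[0, 36, 0], [0, 0, 0], -1], [[0, 40, 0], [0, 0, 0], -1]]'

```text
clock: 4.55
position: [0.4769, 0.0869, 0.0737]
tool_rot: [-3.142, -0.0, 0.876]
force: [-1.9, 2.7, 0.8]
grip_width: -0.0002
finger_force: 1.3
```

Run:
```python
from h import *
go(((-85,42,73),0))
im=grab_frame("top"); cv2.imwrite("pics/t2.png",cv2.resize(im[110:270,220:400],(675,600),interpolation=cv2.INTER_CUBIC))
```

```text
t 4.55 box [-85.   77.2  73.7] F [-1.9  2.7  0.8] w -0.0 q [ 0.03  0.58 -0.44  2.07  0.44  0.58 -1.41]
[0.504 0.064 0.073] [ 0. 35.  1.] [-0. -0. -0.]
```

View pics/t2.png

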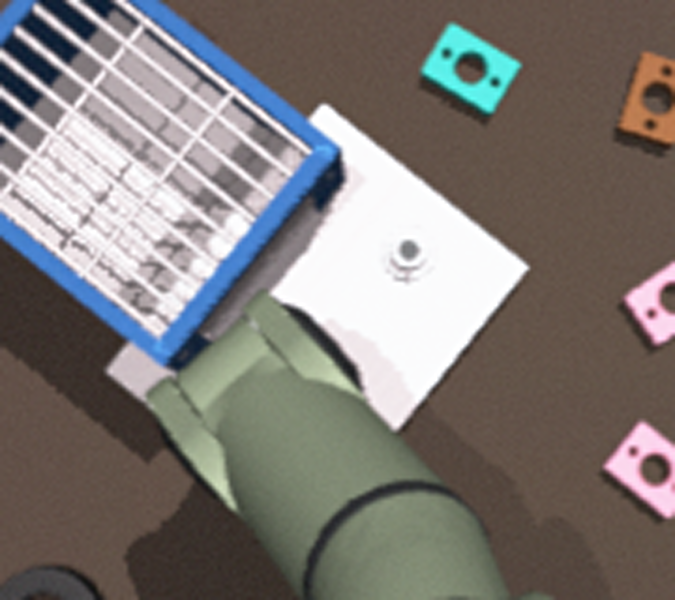

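The block slides at about 3 N and the wrist hides it in this view, with the bush still in place at (408,250). I push another 37 mm and then back the fingers off.

send_rows --increments '[[[0, 4, 0], [0, 0, 0], -1], [[0, 8, 0], [0, 0, 0], -1], [[0, 12, 0], [0, 0, 0], -1], [[0, 16, 0], [0, 0, 0], -1], [[0, 20, 0], [0, 0, 0], -1], [[0, 24, 0], [0, 0, 0], -1], [[0, 28, 0], [0, 0, 0], -1], [[0, 32, 0], [0, 0, 0], -1], [[0, 35, 0], [0, 0, 0], -1], [[0, 37, 0], [0, 0, 0], -1]]'

```text
clock: 5.6
position: [0.5052, 0.0632, 0.0737]
tool_rot: [3.142, -0.0, 0.875]
force: [-2.1, 1.5, 1.0]
grip_width: -0.0001
finger_force: 1.2
```

send_rows --increments '[[[0, 0, 0], [0, 0, 0], -1], [[0, -5, 0], [0, 0, 0], -1], [[0, -12, 0], [0, 0, 0], -1], [[0, -20, -20], [0, 0, 0], -1], [[-25, -25, -60], [0, 0, 0], -1], [[-65, -25, -100], [0, 0, 0], -1], [[-105, -20, -130], [0, 0, 0], -1], [[-140, 5, -130], [0, 0, 0], -1], [[-165, 30, -130], [0, 0, 0], -1], [[-180, 40, -130], [0, 0, 0], -1]]'

```text
clock: 6.6
position: [0.4201, -0.1031, 0.2041]
tool_rot: [3.14, 0.0, 0.873]
force: [0.3, 1.0, 0.6]
grip_width: -0.0002
finger_force: 0.0
```

Run:
```python
from h import *
go(((-200,0,170),40),((-165,0,130),55),((-165,0,90),55),((-145,0,75),55))
im=grab_frame("top"); cv2.imwrite("pics/t3.png",cv2.resize(im[110:270,220:400],(675,600),interpolation=cv2.INTER_CUBIC))
```

```text
t 6.6 box [-267.3   -0.8  204.1] F [0.3 1.  0.6] w -0.0 q [ 0.55  0.29 -0.53  2.09  0.2   0.81 -0.8 ]
[ 0.463 -0.051  0.17 ] [67. -1. 34.] [ 0.2 40.  -0.1]
[ 0.485 -0.024  0.13 ] [102.  -1.  74.] [ 0.2 55.  -0.1]
[ 0.485 -0.024  0.09 ] [102.  -1. 114.] [ 0.2 55.  -0.1]
[ 0.498 -0.009  0.075] [122.  -1. 129.] [ 0.2 55.  -0.1]
```

View pics/t3.png

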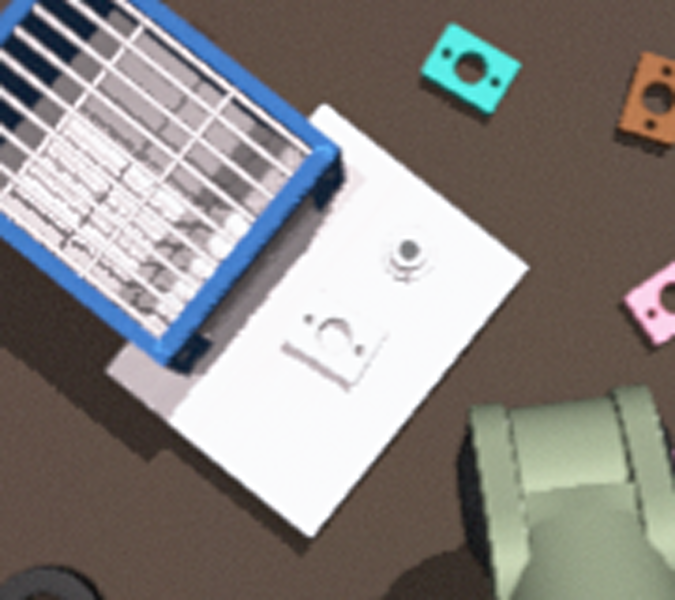

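The block is now in front of the mouth, with end holes at crop (308,319) and (361,351) and the bush undisturbed. I compute its box pose.

Run:
```python
from h import *
k=plane("top",[(220+x/3.75-.37,110+y/3.75-.37) for x,y in((308,319),(335,335),(361,351),(287,348),(352,388),(384,338))],.09)
print(box(k)); d=(box(k[0])-box(k[2])); print(np.arctan2(d[1],d[0]))
y=0
go(((-230,y,170),40),((-175,y,120),40),((-160,y,95),40),((-150,y,75),40),((-145,y,75),40))
```

```text
[[ -50.5    5.9   90. ]
 [ -76.1    2.2   90. ]
 [-101.    -0.9   90. ]
 [ -52.1   35.3   90. ]
 [-114.4   27.4   90. ]
 [-109.   -21.1   90. ]]
0.13384838022741594
t 6.65 box [-268.7   -1.3  203.7] F [-0.3 -3.3 -1. ] w -0.0 q [ 0.55  0.29 -0.53  2.09  0.2   0.81 -0.8 ]
[ 0.443 -0.074  0.17 ] [39. -1. 34.] [ 0.1 40.1 -0.2]
[ 0.479 -0.032  0.12 ] [94. -2. 84.] [ 0.1 40.1 -0.2]
[ 0.488 -0.02   0.095] [109.  -2. 109.] [ 0.1 40.1 -0.2]
[ 0.495 -0.012  0.075] [119.  -2. 129.] [ 0.1 40.1 -0.2]
[ 0.498 -0.009  0.075] [124.  -2. 129.] [ 0.1 40.1 -0.2]
```

send_rows --increments '[[[5, 0, 5], [0, 8, 0], -1], [[15, -1, 15], [0, 16, 0], -1], [[30, -1, 27], [0, 24, 0], -1], [[45, -2, 40], [0, 32, 0], -1], [[65, -2, 55], [0, 40, 0], -1], [[85, -2, 75], [0, 40, 0], -1], [[100, -2, 95], [0, 40, 0], -1], [[112, -1, 112], [0, 40, 0], -1], [[117, -1, 124], [0, 40, 0], -1], [[119, -1, 128], [0, 40, 0], -1]]'

```text
clock: 7.65
position: [0.4979, -0.0154, 0.084]
tool_rot: [-3.124, -0.695, 0.875]
force: [-0.4, 1.2, -0.0]
grip_width: -0.0002
finger_force: 0.0
```

send_rows --increments '[[[0, 0, 0], [0, 0, 0], -1], [[0, 0, 0], [0, 0, 0], -1]]'

```text
clock: 7.85
position: [0.4975, -0.015, 0.0848]
tool_rot: [-3.121, -0.696, 0.872]
force: [0.7, 1.5, 1.0]
grip_width: 0.0001
finger_force: 0.0
```

Run:
```python
from h import *
go(((-150,0,75),40),((-80,0,75),40),((-35,0,75),40),((30,0,75),40))
```

```text
t 7.85 box [-150.1   -3.9   84.8] F [0.7 1.5 1. ] w 0.0 q [ 0.92  0.75 -0.78  2.26 -1.23  0.16  0.87]
[ 0.495 -0.012  0.075] [-6. -4.  8.] [-1.   0.1 -0.2]
[0.539 0.041 0.075] [47. -3. 53.] [-1.   0.1 -0.2]
[0.568 0.076 0.075] [82. -3. 81.] [-1.   0.1 -0.2]
[0.61  0.126 0.075] [132.  -2. 123.] [-1.   0.1 -0.2]
```

Joints 5 and 6 are at their limits at this tilt. I'll lower with less tilt here and tilt again as the arm reaches further out.

Run:
```python
from h import *
go(((-150,0,90),27),((-150,0,74),27),((-130,0,74),27),((-100,0,74),27))
```

```text
t 7.85 box [-150.1   -3.9   84.8] F [0.7 1.5 1. ] w 0.0 q [ 0.92  0.75 -0.78  2.26 -1.23  0.16  0.87]
[ 0.495 -0.012  0.09 ] [ 3. -4. -4.] [ -1.  -12.9  -0.1]
[ 0.495 -0.012  0.074] [-7. -4.  8.] [ -1.  -12.9  -0.1]
[0.507 0.003 0.074] [ 8. -4. 21.] [ -1.  -12.9  -0.1]
[0.527 0.026 0.074] [31. -3. 40.] [ -1.  -12.9  -0.1]
```

send_rows --increments '[[[2, -2, -4], [0, -6, 0], -1], [[3, -4, -4], [-1, -12.9, 0], -1], [[3, -4, -4], [-1, -12.9, 0], -1], [[-2, -4, 2], [-1, -12.9, 0], -1], [[-7, -4, 8], [-1, -12.9, 0], -1], [[-7, -4, 8], [-1, -12.9, 0], -1]]'

```text
clock: 8.45
position: [0.4941, -0.0131, 0.0742]
tool_rot: [-3.142, -0.471, 0.874]
force: [0.1, 0.1, 0.4]
grip_width: -0.0001
finger_force: 0.0
```

Run:
```python
from h import *
go(((-150,0,74),27),((-100,0,74),27),((-90,0,75),30))
```

```text
t 8.45 box [-150.8   -0.    74.2] F [0.1 0.1 0.4] w -0.0 q [ 0.47  0.59 -0.39  2.24 -1.09  0.22  0.54]
[ 0.495 -0.012  0.074] [ 1. -0.  1.] [ 0.   0.  -0.1]
[0.527 0.026 0.074] [45. -0. 23.] [ 0.   0.  -0.1]
[0.533 0.034 0.075] [55. -0. 27.] [ 0.   3.  -0.1]
```

send_rows --increments '[[[5, 0, 2.5], [0, 0, 0], -1], [[9, 0, 4.6], [0, 0, 0], -1], [[13.5, 0, 7], [0, 0, 0], -1], [[18, 0, 9], [0, 0, 0], -1], [[22.5, 0, 11.5], [0, 0, 0], -1], [[27, 0, 13.8], [0, 0, 0], -1], [[31.5, 0, 16], [0, 0, 0], -1], [[36, 0, 18.4], [0, 0, 0], -1], [[40.5, 0, 20.7], [0, 0, 0], -1], [[45, 0, 23], [0, 0, 0], -1]]'

```text
clock: 9.45
position: [0.5273, 0.0255, 0.0738]
tool_rot: [3.14, -0.471, 0.877]
force: [-1.8, -1.4, 0.6]
grip_width: -0.0001
finger_force: 1.1
```

Run:
```python
from h import *
go(((-100,0,74),27),((-60,0,74),30),((-60,0,75),33))
im=grab_frame("top"); cv2.imwrite("pics/t4.png",cv2.resize(im[110:270,220:400],(675,600),interpolation=cv2.INTER_CUBIC))
```

```text
t 9.45 box [-99.9  -0.8  73.8] F [-1.8 -1.4  0.6] w -0.0 q [ 0.34  0.6  -0.34  2.19 -1.11  0.21  0.46]
[0.527 0.026 0.074] [-0. -1. -0.] [0.1 0.  0. ]
[0.552 0.057 0.074] [36. -1. 18.] [0.1 3.  0.1]
[0.552 0.057 0.075] [36. -1. 17.] [0.1 6.  0.1]
```

View pics/t4.png

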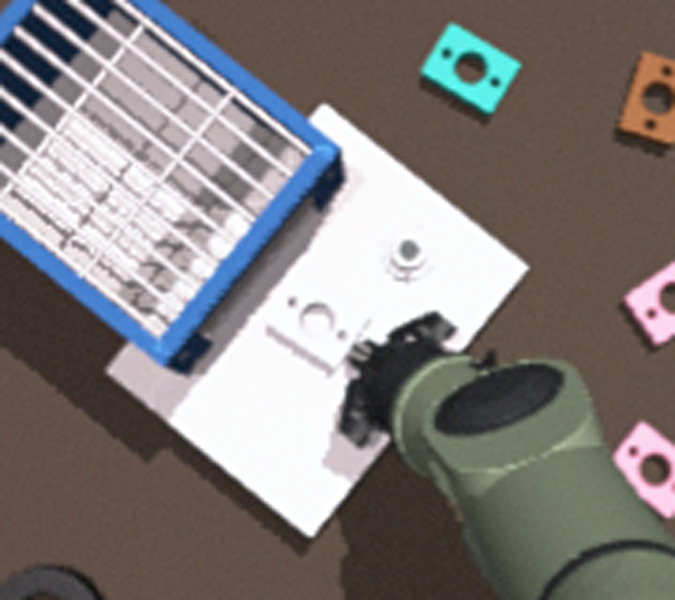

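The block is ahead of the fingertips with its bore at crop (317,318). Its end holes at (291,301) and (342,334) still show a yaw of about +0.12, and it lies well inside the mouth's width. I keep pushing, slightly left of centre to straighten it.

send_rows --increments '[[[1, -2, 0.5], [0, 0.3, 0], -1], [[4, -5, 2], [0, 0.6, 0], -1], [[8, -5, 4], [0, 0.9, 0], -1], [[12, -5, 6], [0, 1.2, 0], -1], [[16, -5, 8], [0, 1.5, 0], -1], [[20, -5, 10], [0, 1.8, 0], -1], [[24, -5, 12], [0, 2.1, 0], -1], [[28, -5, 14], [0, 2.4, 0], -1], [[32, -5, 16], [0, 2.7, 0], -1], [[36, -5, 18], [0, 3, 0], -1]]'

```text
clock: 10.5
position: [0.5495, 0.0595, 0.0746]
tool_rot: [3.141, -0.524, 0.877]
force: [-1.7, -1.5, -0.7]
grip_width: -0.0002
finger_force: 0.7
```

Run:
```python
from h import *
go(((-60,4,75),30),((-35,4,75),33),((-15,4,75),36),((15,4,75),36))
```

```text
t 10.5 box [-59.6   3.8  74.6] F [-1.7 -1.5 -0.7] w -0.0 q [ 0.35  0.64 -0.43  2.17 -1.26  0.16  0.58]
[0.549 0.059 0.075] [-0. -0. -1.] [0.  0.  0.1]
[0.565 0.078 0.075] [22. -0. 12.] [0.  3.  0.1]
[0.578 0.094 0.075] [39. -0. 22.] [0.  6.  0.1]
[0.597 0.117 0.075] [65. -0. 37.] [0.  6.  0.1]
```

send_rows --increments '[[[4, 0, 2], [0, 0.6, 0], -1], [[8, 0, 4], [0, 1.2, 0], -1], [[12, 0, 6], [0, 1.8, 0], -1], [[15, 0, 8], [0, 2.4, 0], -1], [[18.5, 0, 10], [0, 3, 0], -1], [[22, 0, 12], [0, 3.5, 0], -1], [[25.5, 0, 14], [0, 4, 0], -1], [[29, 0, 16.5], [0, 4, 0], -1]]'

```text
clock: 11.3
position: [0.5763, 0.0801, 0.082]
tool_rot: [-3.128, -0.585, 0.876]
force: [-5.1, -5.4, 7.4]
grip_width: 0.0003
finger_force: 4.4
```

Run:
```python
from h import *
go(((-30,4,75),34),((-10,4,75),34),((-10,4,75),36),((15,4,75),36))
```

```text
t 11.3 box [-26.6  -3.6  82. ] F [-5.1 -5.4  7.4] w 0.0 q [ 0.39  0.67 -0.51  2.12 -1.26  0.16  0.58]
[0.568 0.082 0.075] [-7. -7.  4.] [-0.8  0.5  0. ]
[0.581 0.098 0.075] [10. -7. 15.] [-0.8  0.5  0. ]
[0.581 0.098 0.075] [10. -7. 15.] [-0.8  2.5  0. ]
[0.597 0.117 0.075] [31. -7. 29.] [-0.8  2.5  0. ]
```

The wrist limits push the tip off line, so it is now too high. I'll fit a quick kinematic model to the logged pairs to find a feasible tilted posture.

```bash
cat > kin.py <<'E'
from h import *
from scipy.optimize import least_squares
import itertools
D=[([1.12578543,.52196431,-.03630739,1.59997879,.02119761,1.02108935,-.11281056],[.22865,-.58133,.23077],[-3.1405,0,.3748]),
([.51,.17,-.4,2.04,.08,.95,-.63],[.4041,-.1226,.2657],[-3.142,0,.878]),
([-.01,.44,-.51,2.12,.34,.66,-1.45],[.4309,.1249,.131],[-3.141,0,.875]),
([.03,.58,-.44,2.07,.44,.58,-1.41],[.4769,.0869,.0737],[-3.142,0,.876]),
([.55,.29,-.53,2.09,.2,.81,-.8],[.4201,-.1031,.2041],[3.14,0,.873]),
([.92,.75,-.78,2.26,-1.23,.16,.87],[.4975,-.015,.0848],[-3.121,-.696,.872]),
([.47,.59,-.39,2.24,-1.09,.22,.54],[.4941,-.0131,.0742],[-3.142,-.471,.874]),
([.34,.6,-.34,2.19,-1.11,.21,.46],[.5273,.0255,.0738],[3.14,-.471,.877]),
([.35,.64,-.43,2.17,-1.26,.16,.58],[.5495,.0595,.0746],[3.141,-.524,.877]),
([.39,.67,-.51,2.12,-1.26,.16,.58],[.5763,.0801,.082],[-3.128,-.585,.876])]
def fk(q,p,s):
    T=[p[0:3],p[3:6],p[6:9],[0,0,p[9]]]; a=p[10:14]; R=Ro.identity(); x=np.zeros(3)
    for i in range(3):
        R=R*Ro.from_euler('z',s[i]*q[2*i]+a[i])
        if i==0: x=x+R.apply(T[0])
        R=R*Ro.from_euler('y',q[2*i+1]); x=x+R.apply(T[i+1])
    return x,R*Ro.from_euler('z',s[3]*q[6]+a[3])
def fit():
    best=None
    for s in itertools.product([-1],[1,-1],[1,-1],[1,-1]):
      for a7 in (0,1.57,3.14,-1.57):
        def f(p):
            r=[]
            for q,x,e in D:
                X,R=fk(q,p,s); r+=list((X-x)/.005)+list((Ro.from_euler('xyz',e).inv()*R).as_rotvec()/.01)
            return np.array(r+list(p[[0,1,3,4,6,7]]/.1)+list(p[10:13]/.2))
        g=least_squares(f,[0,0,.33,0,0,.4,0,0,.4,.25,0,0,0,a7],loss='soft_l1')
        if best is None or g.cost<best[0]: best=(g.cost,g.x,s,f(g.x))
    return best
LO=np.array([-2.91,-.3,-1.5,.17,-1.26,.16,-2.52])+.02; HI=np.array([2.91,2.13,1.42,2.43,4.41,1.93,2.52])-.02
def ik(m,x,R,q0):
    def f(q):
        X,r=fk(q,m[1],m[2]); return np.r_[(X-x)/.001,(R.inv()*r).as_rotvec()/.005,(q-q0)*.02]
    g=least_squares(f,np.clip(q0,LO+.01,HI-.01),bounds=(LO,HI)); X,r=fk(g.x,m[1],m[2])
    return np.linalg.norm(X-x)*1000,np.degrees((R.inv()*r).magnitude()),g.x
E
python3 - <<'E'
from kin import *
import pickle
m=fit(); print(m[0],m[1].round(3),m[2]); print(m[3][:60].reshape(-1,6).round(1)); pickle.dump(m[:3],open("m.pkl","wb"))
rng=np.random.default_rng(0)
for b in ((-45,0,78),(15,0,76)):
  for az in (0,-.3,-.6):
    for tilt in (30,36,42,50):
      x=O+B.apply(np.array(b)/1000); R=toolR(tilt,az); c=[]
      for i in range(8):
        q0=np.array([.39,.67,-.5,2.1,-1.2,.2,.58]) if i==0 else rng.uniform(LO,HI)
        e=ik(m,x,R,q0)
        if e[0]<2 and e[1]<1.5: c.append(e[2].round(1).tolist())
      print(b,az,tilt,len(c),c[:2])
E
```

```text
3.373013686887095 [-0.000e+00 -1.000e-02  3.260e-01 -1.000e-03 -1.000e-02  5.300e-01
  2.000e-03 -4.200e-02  4.230e-01  3.300e-01  2.000e-03  2.000e-03
 -1.000e-03  1.576e+00] (-1, -1, -1, -1)
[[-0.1 -0.1  0.  -0.   0.   0.1]
 [-0.1 -0.2  0.   0.4 -0.1  0.6]
 [-0.1  0.2  0.   0.3  0.2  0.4]
 [-0.2  0.2  0.1 -0.   0.2 -0.4]
 [ 0.  -0.2 -0.1  0.2  0.   0.3]
 [-0.2 -0.4 -0.2 -0.4 -0.4  0.2]
 [ 0.3  0.8 -0.   0.7  0.4 -1.1]
 [ 0.2 -0.7  0.1 -0.3  0.1  0.3]
 [-0.4 -0.1 -0.5  0.2 -0.5 -0.2]
 [ 0.2  0.6  0.4  0.   0.2 -0.7]]
(-45, 0, 78) 0 30 5 [[0.3, 0.6, -0.4, 2.1, -1.2, 0.2, 0.5], [0.9, 1.2, -1.5, 2.1, 1.5, 0.8, -1.9]]
(-45, 0, 78) 0 36 5 [[0.8, 0.9, -1.0, 2.2, 1.5, 0.2, -2.0], [-0.6, 1.0, 1.0, 2.2, 4.4, 1.3, 0.9]]
(-45, 0, 78) 0 42 6 [[-0.7, 1.4, 1.3, 2.3, 4.2, 1.8, 0.9], [0.3, 0.7, -0.3, 2.2, 4.3, 0.5, 1.3]]
(-45, 0, 78) 0 50 3 [[-0.5, 1.2, 1.0, 2.3, 4.2, 1.6, 1.1], [1.1, 1.2, -1.2, 2.2, 2.0, 0.3, -2.3]]
(-45, 0, 78) -0.3 30 2 [[-0.8, 1.0, 1.1, 2.3, 4.3, 1.1, 0.6], [0.1, 0.6, -0.2, 2.2, 3.9, 0.2, 1.3]]
(-45, 0, 78) -0.3 36 4 [[-0.8, 1.1, 1.1, 2.3, 4.2, 1.3, 0.7], [0.9, 1.2, -1.5, 2.3, 
[... 873 characters left out ...]
.2, 4.2, 1.0, 1.3], [0.7, 0.9, -0.8, 2.2, 3.7, 0.2, 2.1]]
(15, 0, 76) -0.3 30 2 [[0.8, 1.2, -1.4, 2.1, 1.7, 0.9, -2.5], [-0.2, 0.6, 0.0, 2.2, 4.2, 0.2, 0.9]]
(15, 0, 76) -0.3 36 4 [[-0.4, 0.7, 0.4, 2.2, 4.0, 0.6, 1.0], [-0.9, 1.5, 1.4, 2.2, 4.1, 1.6, 0.4]]
(15, 0, 76) -0.3 42 1 [[-0.6, 0.8, 0.6, 2.3, 3.9, 0.9, 1.0]]
(15, 0, 76) -0.3 50 4 [[0.6, 0.9, -0.9, 2.3, 3.0, 0.6, 2.5], [0.0, 0.8, -0.2, 2.3, 3.6, 0.8, 1.7]]
(15, 0, 76) -0.6 30 1 [[-0.3, 0.6, 0.0, 2.2, 3.1, 0.2, 1.6]]
(15, 0, 76) -0.6 36 0 []
(15, 0, 76) -0.6 42 5 [[-0.9, 1.0, 0.9, 2.4, 3.8, 0.9, 0.6], [-0.8, 0.8, 0.7, 2.3, 3.6, 0.8, 0.9]]
(15, 0, 76) -0.6 50 4 [[-0.5, 0.8, 0.3, 2.4, 3.3, 0.9, 1.3], [-0.5, 0.8, 0.3, 2.4, 3.3, 0.9, 1.3]]
```

The model fits the logs to within a few mm. In the present arm posture a tilt of 30° is reachable all the way to x = 15, and the geometry leaves more than 20 mm of clearance to the mouth's top. I back off, return to tilt ≤ 30° and check the path margins.

Run:
```python
from kin import *
import pickle
m=pickle.load(open("m.pkl","rb"))
for az in (0,.1):
 for tilt in (24,27,30,32):
  q=np.array([.35,.64,-.43,2.17,-1.2,.2,.55]); o=[]
  for X in (-60,-40,-20,0,15):
    e=ik(m,O+B.apply(np.array((X,2,75))/1000),toolR(tilt,az),q); q=e[2]; o.append((round(e[0],1),round(e[1],1)))
  print(az,tilt,o,q.round(2))
go(((-55,2,88),29),((-60,2,75),29))
```

```text
0 24 [(np.float64(0.0), np.float64(0.0)), (np.float64(0.0), np.float64(0.0)), (np.float64(0.0), np.float64(0.0)), (np.float64(0.0), np.float64(0.0)), (np.float64(0.0), np.float64(0.0))] [-0.12  0.64 -0.03  2.02 -1.01  0.31  0.11]
0 27 [(np.float64(0.0), np.float64(0.0)), (np.float64(0.0), np.float64(0.0)), (np.float64(0.0), np.float64(0.0)), (np.float64(0.0), np.float64(0.0)), (np.float64(0.0), np.float64(0.0))] [-0.    0.64 -0.16  2.04 -1.1   0.25  0.24]
0 30 [(np.float64(0.3), np.float64(0.2)), (np.float64(0.2), np.float64(0.2)), (np.float64(0.1), np.float64(0.1)), (np.float64(0.0), np.float64(0.0)), (np.float64(0.0), np.float64(0.0))] [ 0.13  0.66 -0.3   2.06 -1.22  0.19  0.41]
0 32 [(np.float64(1.3), np.float64(1.1)), (np.float64(1.2), np.float64(1.1)), (np.float64(1.2), np.float64(1.0)), (np.float64(1.0), np.float64(0.9)), (np.float64(0.9), np.float64(0.8))] [ 0.2   0.67 -0.37  2.06 -1.24  0.18  0.46]
0.1 24 [(np.float64(0.0), np.float64(0.0)), (np.float64(0.0), np.float64(0.0)), (np.float64(0.0), np.float64(0.0)), (np.float64(0.0), np.float64(0.0)), (np.float64(0.0), np.float64
[... 257 characters left out ...]
5  2.01 -1.01  0.32  0.26]
0.1 30 [(np.float64(0.0), np.float64(0.0)), (np.float64(0.0), np.float64(0.0)), (np.float64(0.0), np.float64(0.0)), (np.float64(0.0), np.float64(0.0)), (np.float64(0.0), np.float64(0.0))] [ 0.12  0.67 -0.27  2.03 -1.09  0.27  0.38]
0.1 32 [(np.float64(0.0), np.float64(0.0)), (np.float64(0.0), np.float64(0.0)), (np.float64(0.0), np.float64(0.0)), (np.float64(0.0), np.float64(0.0)), (np.float64(0.0), np.float64(0.0))] [ 0.2   0.68 -0.35  2.04 -1.14  0.24  0.46]
t 11.3 box [-26.6  -3.6  82. ] F [-5.1 -5.4  7.4] w 0.0 q [ 0.39  0.67 -0.51  2.12 -1.26  0.16  0.58]
[0.554 0.062 0.088] [-20.  -6. -21.] [-0.8 -4.5  0.1]
[0.551 0.058 0.075] [-32.  -6. -12.] [-0.8 -4.5  0.1]
```

send_rows --increments '[[[-7, 0, -7], [0, 0, 0], -1], [[-14, -3, -14], [0, -2, 0], -1], [[-22, -6, -19], [-1, -4.5, 0], -1], [[-30, -6, -22], [-1, -4.5, 0], -1], [[-35, -6, -20], [-1, -4.5, 0], -1], [[-35, -6, -20], [-1, -4.5, 0], -1]]'

```text
clock: 11.9
position: [0.5453, 0.0521, 0.0786]
tool_rot: [3.139, -0.506, 0.876]
force: [0.1, -0.3, -0.5]
grip_width: -0.0002
finger_force: 0.0
```

```bash
sed -i 's/def go(\*targets)/def go(*targets,az=.1)/; s/toolR(t))/toolR(t,az))/' h.py
python3 - <<'E'
from h import *
go(((-60,0,75),31),((-40,0,75),31))
a=grab_frame("top")[110:270,220:400]
cv2.imwrite("pics/t5.png",cv2.resize(a,(675,600),interpolation=cv2.INTER_CUBIC))
E
```

```text
t 11.9 box [-68.    2.3  78.6] F [ 0.1 -0.3 -0.5] w -0.0 q [ 0.32  0.61 -0.38  2.17 -1.21  0.19  0.51]
[0.552 0.057 0.075] [5. 2. 7.] [ 3.  2. -5.]
[0.565 0.072 0.075] [23.  2. 17.] [ 3.  2. -5.]
```

View pics/t5.png

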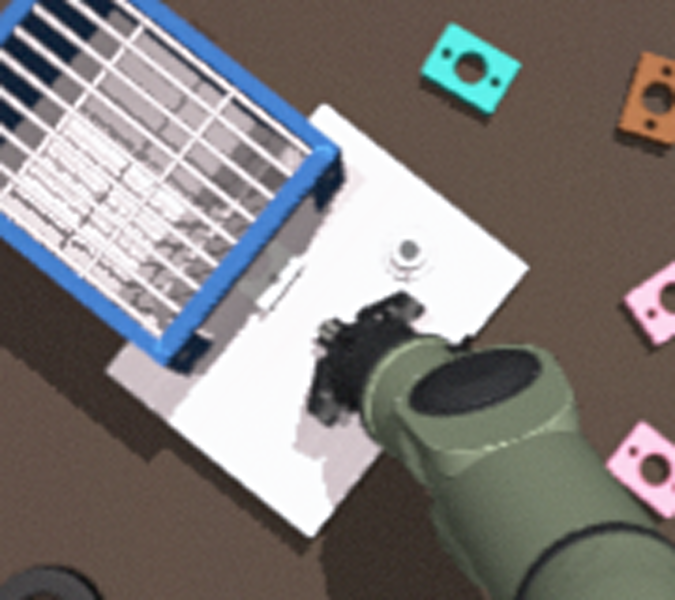

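The block's rear face is visible at the mouth from crop (262,303) to (302,262), which puts it at about box x = -18, y = 0 and nearly straight, with its nose under the flap. The bush is untouched. Now I push low, with tilt 31°.

send_rows --increments '[[[3, 1, 4], [1.5, 1, -2.5], -1], [[5, 2, 7], [3, 2, -5], -1], [[11, 2, 10], [3, 2, -5], -1], [[17, 2, 14], [3, 2, -5], -1], [[23, 2, 17], [3, 2, -5], -1], [[23, 2, 17], [3, 2, -5], -1]]'

```text
clock: 12.55
position: [0.5659, 0.075, 0.076]
tool_rot: [3.139, -0.541, 0.98]
force: [-0.3, 0.1, 0.5]
grip_width: 0.0001
finger_force: 0.0
```

Run:
```python
from h import *
go(((-40,0,75),31),((-10,0,75),31),((15,0,75),31))
```

```text
t 12.55 box [-37.1   1.2  76. ] F [-0.3  0.1  0.5] w 0.0 q [ 0.29  0.65 -0.36  2.11 -1.14  0.26  0.53]
[0.565 0.072 0.075] [-3.  1. -1.] [ 0.  -0.   0.2]
[0.584 0.095 0.075] [23.  4. 15.] [ 0.  -0.   0.2]
[0.6   0.114 0.075] [44.  7. 28.] [ 0.  -0.   0.2]
```

Push 27 mm at 30 mm/s.

send_rows --increments '[[[2.5, 0.5, 1.7], [0, 0, 0], -1], [[5, 1, 3.3], [0, 0, 0], -1], [[7.5, 1.3, 5], [0, 0, 0], -1], [[10, 1.7, 6.7], [0, 0, 0], -1], [[12.5, 2, 8.3], [0, 0, 0], -1], [[15, 2.5, 10], [0, 0, 0], -1], [[17.5, 3, 11.7], [0, 0, 0], -1], [[20, 3.5, 13.3], [0, 0, 0], -1], [[23, 4, 15], [0, 0, 0], -1]]'

```text
clock: 13.45
position: [0.5843, 0.0941, 0.0746]
tool_rot: [3.14, -0.541, 0.979]
force: [-2.9, -2.5, 1.3]
grip_width: 0.0001
finger_force: 1.9
```

Run:
```python
from h import *
go(((-10,0,75),31),((15,0,75),31))
```

```text
t 13.45 box [-10.7  -0.7  74.6] F [-2.9 -2.5  1.3] w 0.0 q [ 0.22  0.66 -0.33  2.07 -1.13  0.26  0.48]
[0.584 0.095 0.075] [ 1. -1.  0.] [0.  0.  0.1]
[0.6   0.114 0.075] [22.  2. 13.] [0.  0.  0.1]
```

send_rows --increments '[[[2.5, 0, 1.4], [0, 0, 0], -1], [[5, 0, 2.9], [0, 0, 0], -1], [[7.5, 0.5, 4.3], [0, 0, 0], -1], [[10, 0.5, 5.8], [0, 0, 0], -1], [[12.5, 1, 7.2], [0, 0, 0], -1], [[15, 1, 8.8], [0, 0, 0], -1], [[17, 1.5, 10], [0, 0, 0], -1], [[19, 1.5, 11.2], [0, 0, 0], -1], [[20.5, 2, 12.1], [0, 0, 0], -1], [[22, 2, 13], [0, 0, 0], -1]]'

```text
clock: 14.45
position: [0.6002, 0.1141, 0.0749]
tool_rot: [3.139, -0.541, 0.979]
force: [-3.4, -3.0, 2.9]
grip_width: -0.0
finger_force: 2.4
```

Run:
```python
from h import *
go(((15,0,75),31),((25,0,76),31))
cv2.imwrite("pics/s5.png",grab_frame("scene")); cv2.imwrite("pics/t6.png",grab_frame("top"))
a=cv2.imread("pics/t5.png");
```

```text
t 14.45 box [14.9 -0.2 74.9] F [-3.4 -3.   2.9] w -0.0 q [ 0.16  0.67 -0.3   2.03 -1.12  0.27  0.42]
[0.6   0.114 0.075] [ 0. -0. -0.] [0.1 0.  0.1]
[0.607 0.122 0.076] [9. 1. 4.] [0.1 0.  0.1]
```

send_rows --increments '[[[1.5, 0, 0.7], [0, 0, 0], -1], [[3, 0, 1.4], [0, 0, 0], -1], [[4.5, 0, 2.2], [0, 0, 0], -1], [[6, 0.5, 2.9], [0, 0, 0], -1], [[6, 0.5, 2.9], [0, 0, 0], -1], [[6, 0.5, 2.9], [0, 0, 0], -1]]'

```text
clock: 15.15
position: [0.6042, 0.1194, 0.0754]
tool_rot: [3.14, -0.541, 0.979]
force: [-0.0, -0.6, -0.8]
grip_width: 0.0002
finger_force: 0.1
```

Run:
```python
from h import *
go(((15,0,75),31))
a=grab_frame("scene")[190:340,250:380]; t=grab_frame("top")[90:240,190:340]
R=lambda i:cv2.resize(i,(390,450),interpolation=cv2.INTER_CUBIC)
cv2.imwrite("pics/m6.png",np.hstack([R(a),R(t)]))
```

```text
t 15.15 box [21.4  0.2 75.4] F [-0.  -0.6 -0.8] w 0.0 q [ 0.14  0.68 -0.29  2.02 -1.12  0.27  0.41]
[0.6   0.114 0.075] [-6. -0. -3.] [0.  0.  0.1]
```

View pics/m6.png

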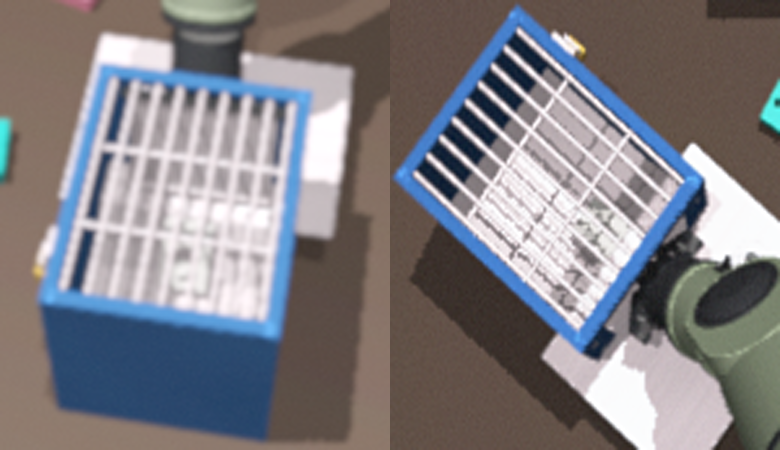

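The push force has vanished and a grey block shape shows through the grille at about (190,260) in the scene half, so the block has dropped. I draw the fingers straight back out.

send_rows --increments '[[[-5, -0.5, -3], [0, 0, 0], -1], [[-12, -1, -7], [0, 0, 0], -1], [[-20, -2, -12], [0, 0, 0], -1], [[-28, -2.5, -17], [0, 0, 0], -1], [[-36, -3.5, -22], [0, 0, 0], -1], [[-45, -4, -27], [0, 0, 0], -1], [[-55, -5, -33], [0, 0, 0], -1], [[-65, -6, -39], [0, 0, 0], -1], [[-75, -7, -45], [0, 0, 0], -1], [[-85, -8, -53], [0, 0, 0], -1]]'

```text
clock: 16.25
position: [0.5409, 0.04, 0.0771]
tool_rot: [3.14, -0.541, 0.978]
force: [-0.7, 0.4, 0.4]
grip_width: -0.0002
finger_force: 0.0
```

Run:
```python
from h import *
go(((-170,0,180),20),((-240,0,200),0))
```

```text
t 16.25 box [-80.1  -2.   77.1] F [-0.7  0.4  0.4] w -0.0 q [ 0.38  0.64 -0.38  2.15 -1.14  0.28  0.6 ]
[ 0.482 -0.028  0.18 ] [ -24.  -11. -134.] [  0.  -11.    0.1]
[ 0.437 -0.082  0.2  ] [ -73.  -18. -187.] [  0.1 -31.    0.1]
```

send_rows --increments '[[[-3, -1, -25], [0, -2, 0], -1], [[-8, -4, -55], [0, -4, 0], -1], [[-14, -7, -85], [0, -6, 0], -1], [[-20, -9, -112], [0, -9, 0], -1], [[-24, -11, -134], [0, -11, 0], -1], [[-35, -13, -148], [0, -16, 0], -1], [[-48, -14, -160], [0, -21, 0], -1], [[-60, -16, -173], [0, -26, 0], -1], [[-73, -18, -187], [0, -31, 0], -1], [[-73, -18, -187], [0, -31, 0], -1]]'

```text
clock: 17.25
position: [0.4374, -0.0807, 0.2003]
tool_rot: [3.139, 0.002, 0.979]
force: [0.5, 0.4, -0.6]
grip_width: 0.0001
finger_force: 0.0
```

send_rows --increments '[[[0, 0, 0], [0, 0, 0], -1], [[0, 0, 0], [0, 0, 0], -1], [[0, 0, 0], [0, 0, 0], -1], [[0, 0, 0], [0, 0, 0], -1], [[0, 0, 0], [0, 0, 0], -1], [[0, 0, 0], [0, 0, 0], -1], [[0, 0, 0], [0, 0, 0], -1], [[0, 0, 0], [0, 0, 0], -1], [[0, 0, 0], [0, 0, 0], -1], [[0, 0, 0], [0, 0, 0], -1]]'

```text
clock: 18.25
position: [0.4377, -0.0807, 0.1998]
tool_rot: [3.14, 0.0, 0.978]
force: [-0.9, 0.1, 0.2]
grip_width: 0.0002
finger_force: 0.0
```

Run:
```python
from h import *
go()
t=grab_frame("top"); s=grab_frame("scene"); t0=cv2.imread("pics/top0.png"); s0=cv2.imread("pics/scene0.png")
# changed regions: bush, and inside the box
def ch(a,b,n):
    d=(cv2.GaussianBlur(cv2.absdiff(a,b),(5,5),0).max(2)>25).astype(np.uint8)
    _,_,st,c=cv2.connectedComponentsWithStats(d); print(n,[(x[:5].tolist()) for x in st[1:] if x[4]>15])
ch(t,t0,"top"); ch(s,s0,"scene")
print("bush patch diff",cv2.absdiff(t[160:195,312:345],t0[160:195,312:345]).mean())
R=lambda i:cv2.resize(i,(390,450),interpolation=cv2.INTER_CUBIC)
cv2.imwrite("pics/m7.png",np.hstack([R(s[190:340,250:380]),R(t[90:240,190:340])]))
```

```text
t 18.25 box [-238.9   -0.   199.8] F [-0.9  0.1  0.2] w 0.0 q [-0.24  0.3   0.35  2.1  -0.14  0.76 -0.39]
top [[267, 156, 15, 14, 91], [259, 162, 18, 17, 147], [254, 204, 369, 196, 26988], [288, 213, 11, 7, 35], [549, 293, 16, 10, 66], [369, 358, 3, 13, 20]]
scene [[291, 0, 124, 113, 5887], [388, 0, 33, 18, 387], [417, 0, 78, 138, 7301], [343, 97, 77, 40, 1267], [311, 115, 39, 50, 1107], [432, 136, 9, 6, 28], [467, 150, 23, 18, 95], [338, 171, 168, 45, 3334], [351, 222, 7, 15, 58], [309, 273, 5, 5, 20], [307, 279, 4, 6, 19], [316, 283, 5, 7, 20]]
bush patch diff 1.6230880230880231
```

View pics/m7.png

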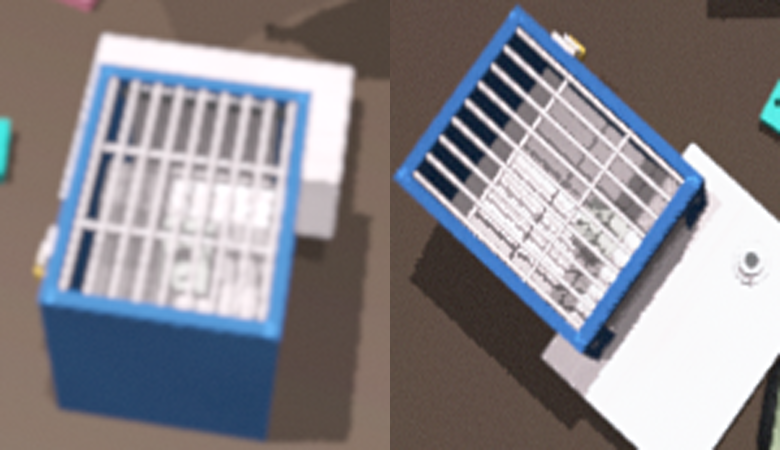

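The shelf is clear except for the bush, which hasn't moved. The block shows inside the box, with changed pixels near top (270,167) and scene (312,279), and the front of the box looks as it did with the flap shut. One quick triangulation check, then I hand in.

Run:
```python
from h import *
p,e=tri((270,167),(312,279)); print(box(p),e)
if -40<box(p)[1]<60 and box(p)[0]>50 and box(p)[2]<75: print(job_done())
```

```text
[92.2 -2.5 15.3] 0.0018832314316163592
the job is handed in; nothing more can be done
None
```

The bearing block was slid along the shelf and through the flap into the reject box; the fingers were drawn back out, the flap looked shut in the last pictures, the bush had not moved, and the job was handed in at about 18 s.

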